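# Dial the 121 degree test value into a decade resistance box and switch it on

## Robot

A 6-joint arm with a two-finger parallel gripper is mounted at the origin on the work surface. World frame = base frame: x ahead of the robot, y to its left, z up, the work surface at z = 0. Lengths are in mm, angles in rad, forces in N, time in s.
With the tool pointing down it reaches from about 250 to 800 mm from the base axis. Payload 8.5 kg.
Tool frame: the origin (TCP) lies midway between the tips of the shut fingers; the grasp point (between the pads) lies 19 mm behind it; y points along the fingers, z is the direction in which the jaws open and shut, and the axes are right-handed (so a half turn about y gives the same grasp; the last joint's range is limited). The gripper opens to 85 mm and grips with 20 to 120 N. Pads are 22 mm wide; open, the fingers measure 114 mm over their backs; the gripper's body (76 mm by 85 mm) begins 54 mm behind the grasp point. The pads swing forward as they close: fully open they stand 13 mm farther back than shut.
Start: joints at [1.174, 0.238, -0.013, 1.319, 0, 1.571], TCP at [202.877, 484.169, 231.276] pointing down, gripper open.
Joint ranges: [-2.66, 2.66], [-1.03, 1.9], [-1.14, 1.46], [-1.82, 2.27], [-1.45, 1.34], [-3.14, 3.14]. Speed limits (rad/s): [2.22, 2.22, 2.79, 3.14, 3.14, 3.14].

## Interface

Orientations are given as a unit quaternion [w, x, y, z].
In Python, from cell import ctrl gives the robot as it stands.
- The arm moves only by the tool jog_arm, never from a script. Its argument "increments" is a list that holds one entry, the list of rows, each a list of 6 numbers: the shift along the tool's x, y, z each as a share of 0.12 m, from -1 to 1, then the turn, a rotation vector about the tool's x, y, z each as a share of 90 degrees, from -1 to 1. In form: [[[x, y, z, wx, wy, wz], ...]]. A call has 1 to 20 rows; each row is the pose to reach, as a shift and turn from the pose commanded when the call began, along the tool's axes at that moment; what a row does not reach only later rows make up. A row lasts 1/12 s, in which the tool goes at most 41.7 mm and 7.16 degrees, less where a joint would pass 70% of its speed; a pose out of reach is approached as far as the arm can. A call with a number of a shift or a turn outside -1 to 1 is refused whole. A call with a gripper value outside its range is refused whole. "jaw" is the opening, from 0 (shut) to 1 (fully open), set as the call begins (left out, the last holds). The fingers move at their own pace and stop on an object; "newtons" is the grip in N (left out, the last holds). Time passes only in rows, so rows that repeat a pose let the fingers close. It gives the time, the measured TCP pose, the force and the opening at its end, in the units of the state.
- ctrl.sense(): the state, without advancing time (a new reading comes with each control period).
- ctrl.capture(name): name is "scene" or "side" or "wrist"; returns the picture (480x640x3 uint8, blue, green, red); there is no depth.
- ctrl.calibration(name): a dict with "fx", "fy", "cx", "cy" (pixels), "extrinsics" (4x4, takes a point from world to camera coordinates). Camera axes: x right, y down, z forward; pixel columns grow to the right and rows downward; lengths in mm; the calibration is good to about 2 mm. A picture is of the moment at which its call begins: read the wrist's pose just before it. calibration takes no time and is no camera call; for the wrist camera it gives the pose at the moment of the call.
- ctrl.finish_job(): hands the job in, once; it reports no verdict.
The state is a dict: "clock": time; "joints": joint angles; "dq": joint speeds; "tau": joint torques, N m; "eef_pos": TCP position; "tool_rot": TCP orientation; "force": force on the tool from outside, world axes, zero at the start; "torque": the same for the moment, N m; "finger_gap": finger opening in mm.
Only numpy, scipy, OpenCV 4.12 (cv2) and the standard library are available. Lean on these libraries where they do the work, as an engineer would, in place of code of your own. Each camera call takes 0.05 s, during which the arm holds its last target. There are 200 camera calls.

## Task

Check the bioreactor controller's temperature input at sterilising heat: on the sloping decade resistance box set the three dials, from left to right, to 1, 4 and 6, each clicked home on its mark, while the output switch is still off. Only when all three are right, throw the little toggle switch to on (away from you, up the slope), leave the dials as set and let go. Do not disturb the media bottle, the port plug or the marker pen.

Things in the scene. Friction and masses are not known exactly. Their poses are not given: they have to be found in the camera images.
- decade_box: Decade resistance box: grey steel case 180 deep (x) x 340 wide (y), 45 mm high in front, 132 mm at the back; carrying handle along the rear of the top, up to 157 mm. Heavy, does not shift. Origin: centre of the underside, on the bench; x to the back, y to the left as the robot faces it, z up. Its face rises at 30 degrees from front to back, looking up and towards the robot.
- panel (a point): Centre of the flat sloping aluminium face (165 mm up the slope x 330 wide), on its surface, at (-16.5, 0, 90.9) mm from the box's origin. x up the slope (away from robot), y left, z straight out of the face. On it: dials at x 0, y 115, 35, -45 mm; toggle pivot at x 0, y -122 mm; two binding posts, 13 mm thick, 18 tall, at x 58, y -107 and -137 mm.
- dial_left (a joint): Left dial (rad), clockwise positive looking at the face. Digit d reads 0.524 d, one 30 degree click each, 0 to 9 (4.71); stops just past 0 and 9. Digit 0: longer engraved mark with a dot at lower left, then nine short unlettered marks clockwise. Digit 1 = 0.524. Click spring (0.08 N m to leave a click) draws it to the nearest digit from within 12 degrees. May start off click. Dials are alike.
- dial_mid (a joint): Angle of the middle dial, as for the left one. Digit 4 = 2.094.
- dial_right (a joint): Angle of the right dial, as for the left one. Digit 6 = 3.142.
- dial_left_grip (a point): On the left dial's axis (square to the face), 20 mm above the face: height to grip. Black bar knob: bar 38 long, 12 mm thick, 5 to 31 mm above the face, on a skirt 40 mm in diameter, top 6 mm above the face. White line from centre to pointer end. Pointer stands (135 degrees - dial angle) anticlockwise from up the slope. Axes turn with the dial; at angle 0 they equal panel's.
- dial_mid_grip (a point): As the left one, for the middle dial.
- dial_right_grip (a point): As the left one, for the right dial.
- switch (a joint): Output toggle switch (rad): 0 = off, leaning 24 degrees down the slope, towards the ring engraved on the face; 0.84 = on, leaning 24 degrees up the slope, towards the engraved bar. Always starts off. It snaps over past the middle (0.42) and stays; about 5 N up the slope at the tip throws it, against a firm stop at the end.
- switch_tip (a point): Centre of the 10 mm ball end of the polished steel toggle lever; the lever is 6 mm thick and reaches 26 mm from its pivot, which lies 4 mm above the face.
- media_bottle: Bystander: glass media bottle with blue cap, 70 mm in diameter, 138 mm high. Origin: centre of the underside.
- port_plug: Bystander: stainless knurled port plug, 32 mm in diameter, 42 mm high, standing. Origin: centre of the underside.
- marker_pen: Bystander: marker pen, 130 mm long (along x), 15 mm thick, lying on a 9 mm thick logbook (160 x 210 mm). Origin: middle of its underside.

How it is judged:
By the outcome, as a careful person would: the job done as asked, in the order asked, and still so for the second after the job is handed in, with the robot touching nothing.
It also fails if it takes over 72 s, if anything falls off the work surface, if the arm or the gripper's body presses on something with over 40 N, if the wrist force passes 120 N, or if a joint passes its speed limit or range.

## Working session

There is one attempt and no reset: what is moved stays moved. The work goes in short steps, Python scripts to look and compute and a tool call to move; the robot and the scene stay as the last step left them, time stands still between calls to the robot, and variables do not carry over. Pictures are saved under pics/ and viewed, about 8 in all and at most 12, crops included, and the job is handed in when it is done.

Besides the shell and the picture viewer there is one more tool, called after ">>>" as a command line: name --argument value ..., lists and objects as JSON in quotes. jog_arm: Moves the arm, as the interface text tells. Shift numbers are shares of 0.12 m and turn numbers shares of 90 degrees, none past 1 either way. Its arguments: {"type":"object","properties":{"increments":{"type":"array"},"jaw":{"type":"number"},"newtons":{"type":"number"}},"required":["increments"]}

```bash
ls; mkdir -p pics; python3 - <<'E'
from cell import ctrl
import cv2,numpy as np
print(ctrl.sense())
for n in("scene","side","wrist"):
    c=ctrl.calibration(n);print(n,c["fx"],c["fy"],c["cx"],c["cy"],np.round(c["extrinsics"],4).tolist())
    cv2.imwrite(f"pics/{n}0.png",ctrl.capture(n))
E
```

```text
pics
{'clock': 0.0, 'joints': array([ 1.17400341e+00,  2.38810862e-01, -1.42510535e-02,  1.31920559e+00,
        2.10189699e-05,  1.57082434e+00]), 'dq': array([-0.00087008,  0.0006347 ,  0.00151319,  0.00157132, -0.00199528,
        0.00010939]), 'tau': array([ 3.25579695e-04, -5.38776433e+01,  3.46440482e+01,  1.86886702e-02,
        8.01281635e-05,  2.61065196e-06]), 'eef_pos': array([202.72616957, 483.82928685, 230.66309543]), 'tool_rot': array([-0.69272549,  0.69374243, -0.13948845,  0.13926886]), 'force': array([ 0.88466621, -0.12258248, -0.527046  ]), 'torque': array([0.05527086, 0.02504838, 0.03394886]), 'finger_gap': 85.72866159839181}
scene 481.46717319024765 481.46717319024765 317.08945545386734 236.09193404348505 [[-0.1346, 0.9907, 0.0196, 62.1992], [0.6122, 0.0987, -0.7846, -250.5804], [-0.7792, -0.0936, -0.6197, 1707.2847], [0.0, 0.0, 0.0, 1.0]]
side 479.8337888904996 479.8337888904996 321.7976813477191 245.68264938073918 [[0.9217, -0.3874, 0.0197, -455.4191], [-0.2738, -0.6857, -0.6744, 196.748], [0.2747, 0.6163, -0.7381, 1038.5869], [0.0, 0.0, 0.0, 1.0]]
wrist 350.9431078414038 350.9431078414038 321.0526566347174 245.38285586850208 [[0.3859, 0.9225, -0.0013, -524.6208], [0.8716, -0.3641, 0.3282, -42.9621], [0.3023, -0.1277, -0.9446, 381.0156], [0.0, 0.0, 0.0, 1.0]]
```

View pics/scene0.png

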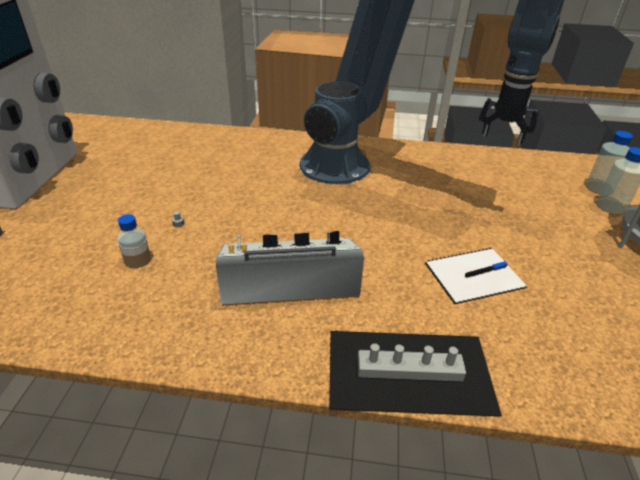

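View pics/side0.png

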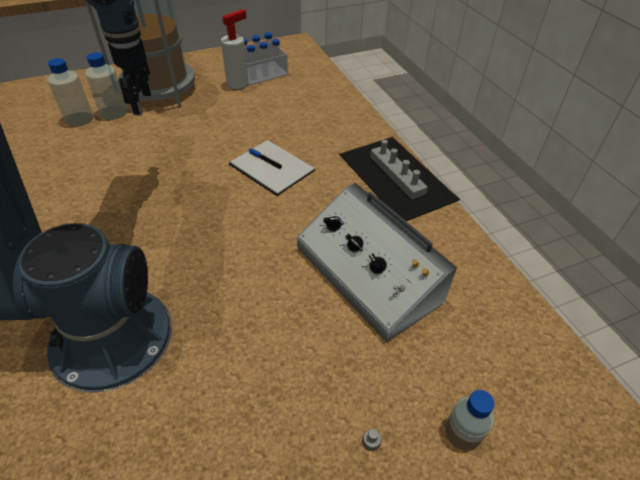

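Scene: box rear at (218–362, 240–300), with the plug and bottle to its left in the image and the pen to its right. Side: sloping face at (298–455, 185–333), with dials near (333,223), (354,243) and (377,264), toggle near (399,290). I'll zoom in for the fit.

```bash
python3 - <<'E'
import cv2
i=cv2.imread("pics/side0.png")[175:345,285:465]
cv2.imwrite("pics/side0z.png",cv2.resize(i,None,fx=3.5,fy=3.5,interpolation=cv2.INTER_CUBIC))
E
```

```text
(no output)
```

View pics/side0z.png

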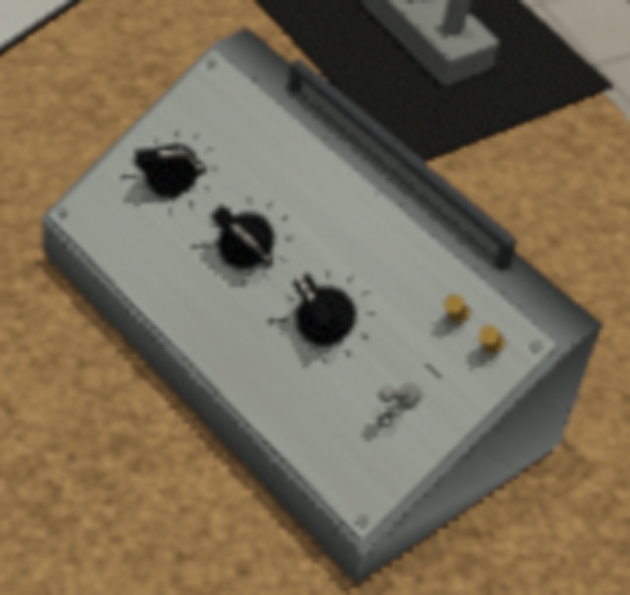

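The zoom shows case corners at (45,215), (45,258), (360,582), (600,325), (555,447) and (245,30) in zoomed pixels. The toggle is near (395,405), leaning towards the viewer (off). I'll fit the box's x, y and yaw.

```bash
cat > h.py <<'E'
import numpy as np,cv2
from scipy.optimize import least_squares
from scipy.spatial.transform import Rotation as R
from cell import ctrl
def proj(c,P):
    T=np.array(c["extrinsics"]);q=np.atleast_2d(P)@T[:3,:3].T+T[:3,3]
    return np.c_[c["fx"]*q[:,0]/q[:,2]+c["cx"],c["fy"]*q[:,1]/q[:,2]+c["cy"]]
S=R.from_euler('y',-30,degrees=True)   # panel axes in box: x up slope
def panel(p): return np.array([-16.5,0,90.9])+S.apply(np.atleast_2d(p))
def box2w(b,p): return R.from_euler('z',b[2]).apply(np.atleast_2d(p))+[b[0],b[1],0]
def q2R(q): return R.from_quat(np.r_[q[1:],q[0]])
E
python3 - <<'E'
from h import *
c=ctrl.calibration("side")
uv=np.array([(45,215),(45,258),(360,582),(600,325),(555,447),(245,30)])/3.5+[285,175]
P=np.array([(-90,170,45),(-90,170,0),(-90,-170,0),(90,-170,132),(90,-170,0),(90,170,132)])
f=lambda b:(proj(c,box2w(b,P))-uv).ravel()
r=least_squares(f,[480,0,0],x_scale=[10,10,.05]);print(r.x,f(r.x).round(1))
b=r.x
for y in(115,35,-45,-122):print(y,box2w(b,panel([0,y,20])).round(1),((proj(c,box2w(b,panel([0,y,0])))-[285,175])*3.5).round(0))
s=ctrl.sense();Rt=q2R(s["tool_rot"]);print(Rt.as_matrix().round(3))
# camera in tool frame
T=np.array(ctrl.calibration("wrist")["extrinsics"]);C=-T[:3,:3].T@T[:3,3]
print("cam pos in tool",Rt.inv().apply(C-s["eef_pos"]).round(1),"cam axes in tool",(Rt.inv().as_matrix()@T[:3,:3].T).round(3).tolist())
E
```

```text
[ 5.92968764e+02 -5.24841717e+01  2.44661632e-01] [-0.9  0.  -0.6 -0.1 -1.   1.7  1.  -1.3  0.9  0.3  0.5 -1.6]
115 [[539.4  52.7 108.2]] [[174. 171.]]
35 [[558.8 -24.9 108.2]] [[248. 240.]]
-45 [[ 578.2 -102.6  108.2]] [[328. 315.]]
-122 [[ 596.8 -177.3  108.2]] [[411. 393.]]
[[ 0.922 -0.     0.386]
 [-0.386 -0.001  0.922]
 [ 0.    -1.    -0.001]]
cam pos in tool [ -84.8 -142.6    0.2] cam axes in tool [[-0.001, 0.945, 0.328], [-0.0, -0.328, 0.945], [1.0, 0.001, 0.0]]
```

```bash
cat >> h.py <<'E'
B=[592.97,-52.48,0.24466]
def target(px,py,pz,roll,b=None):
    """TCP at panel coords, approach = -panel normal, tool x = panel x turned by roll (deg, clockwise looking at face)"""
    b=B if b is None else b
    W=R.from_euler('z',b[2])*S
    base=R.from_matrix(np.c_[[1,0,0],[0,0,-1],[0,1,0]])
    return box2w(b,panel([px,py,pz]))[0], W*R.from_euler('z',-roll,degrees=True)*base
def where(b=None):
    b=B if b is None else b
    s=ctrl.sense();W=R.from_euler('z',b[2])*S;Rt=q2R(s["tool_rot"])
    p=W.inv().apply(s["eef_pos"]-box2w(b,panel([0,0,0]))[0]);M=(W.inv()*Rt).as_matrix()
    print("t %.2f"%s["clock"],"panel pos",p.round(1),"toolx",M[:,0].round(3),"tooly",M[:,1].round(3),"roll %.1f"%-np.degrees(np.arctan2(M[1,0],M[0,0])),"j",s["joints"].round(2),"F",s["force"].round(1),"gap %.1f"%s["finger_gap"])
    return s
def go(p,Rg):
    s=ctrl.sense();Rt=q2R(s["tool_rot"])
    d=Rt.inv().apply(p-s["eef_pos"])/120;w=(Rt.inv()*Rg).as_rotvec(degrees=True)/90
    print("shift",d.round(3),"turn",w.round(3),"deg %.0f"%(90*np.linalg.norm(w)))
E
python3 - <<'E'
from h import *
where();p,r=target(0,-10,100,0);print(p);go(p,r);p,r=target(0,-10,100,180);go(p,r)
E
```

```text
t 0.15 panel pos [-131.1  614.9  237.2] toolx [ 0.694 -0.598 -0.401] tooly [-0.501 -0.001 -0.866] roll 40.8 j [ 1.17  0.24 -0.01  1.32 -0.    1.57] F [ 0.5 -0.1  0.3] gap 85.1
[530.87265206 -78.29025724 177.50254038]
shift [ 4.332  0.448 -3.264] turn [ 0.108 -0.399 -0.322] deg 47
shift [ 4.332  0.448 -3.264] turn [0.414 1.546 0.138] deg 145
```

>>> jog_arm --increments '[[[0.3,-0.1,-0.3,0,-0.07,0],[0.6,-0.1,-0.5,0,-0.07,0]]]'

```text
clock: 0.32
eef_pos: [239.2, 411.1, 242.6]
tool_rot: [-0.7, 0.701, -0.098, 0.098]
force: [1.0, -1.2, 1.5]
finger_gap: 85.2
```

```bash
python3 -c "
from h import *
where()"
```

```text
t 0.32 panel pos [-109.9  535.5  238.7] toolx [ 0.75  -0.499 -0.434] tooly [-0.501 -0.    -0.866] roll 33.6 j [ 1.04  0.15 -0.1   1.32  0.    1.32] F [ 1.  -1.2  1.5] gap 85.2
```

>>> jog_arm --increments '[[[0.25,0.0,-0.2,0.03,-0.06,-0.06],[0.5,0.0,-0.4,0.04,-0.12,-0.12],[0.75,0,-0.6,0.06,-0.18,-0.16],[1,0,-0.75,0.08,-0.24,-0.2]]]'

```text
clock: 0.65
eef_pos: [329.7, 289.2, 242.6]
tool_rot: [0.723, -0.67, -0.146, -0.083]
force: [0.1, -0.7, 0.4]
finger_gap: 85.1
```

```bash
python3 -c "
from h import *
where();p,r=target(0,-10,100,0);go(p,r)"
```

```text
t 0.65 panel pos [-59.3 395.3 209.5] toolx [ 0.97  -0.155 -0.188] tooly [-0.189  0.01  -0.982] roll 9.1 j [ 0.84 -0.13 -0.44  0.98 -0.18  0.73] F [ 0.1 -0.7  0.4] gap 85.1
shift [ 1.174  0.769 -3.242] turn [ 0.003 -0.099 -0.121] deg 14
```

>>> jog_arm --increments '[[[0.1,0.05,-0.34,0,-0.05,-0.06],[0.2,0.1,-0.67,0,-0.1,-0.12],[0.3,0.15,-1,0,-0.1,-0.12]]]'

```text
clock: 0.9
eef_pos: [374.2, 178.0, 226.8]
tool_rot: [0.698, -0.659, -0.264, -0.096]
force: [-1.3, 0.2, -0.4]
finger_gap: 85.6
```

>>> jog_arm --increments '[[[0.15,0.1,-0.34,0,0,0],[0.3,0.2,-0.67,0,0,0],[0.45,0.3,-1,0,0,0]]]'

```text
clock: 1.15
eef_pos: [457.5, 92.2, 227.2]
tool_rot: [0.699, -0.657, -0.262, -0.099]
force: [1.0, 1.4, -0.2]
finger_gap: 85.3
```

```bash
python3 -c "
from h import *
where();p,r=target(0,-10,100,0);go(p,r)"
```

```text
t 1.15 panel pos [ -1.  173.2 158. ] toolx [ 1.    -0.004 -0.004] tooly [-0.004 -0.004 -1.   ] roll 0.2 j [ 0.18 -0.22 -0.64  0.63  0.03 -0.05] F [ 1.   1.4 -0.2] gap 85.3
shift [ 0.016  0.49  -1.524] turn [ 0.003 -0.002 -0.002] deg 0
```

>>> jog_arm --increments '[[[0,0.1,-0.33,0,0,0],[0,0.2,-0.66,0,0,0],[0,0.3,-1,0,0,0],[0,0.4,-1,0,0,0]]]'

```text
clock: 1.48
eef_pos: [510.5, -24.4, 185.0]
tool_rot: [0.698, -0.66, -0.259, -0.101]
force: [0.4, 0.0, 0.1]
finger_gap: 85.4
```

>>> jog_arm --increments '[[[0,0.1,-0.3,0,0,0],[0,0.1,-0.5,0,0,0],[0,0.1,-0.5,0,0,0],[0,0.1,-0.5,0,0,0]]]'

```text
clock: 1.82
eef_pos: [528.5, -75.3, 174.1]
tool_rot: [0.7, -0.658, -0.26, -0.099]
force: [-0.4, 0.3, 0.2]
finger_gap: 85.7
```

```bash
python3 - <<'E'
from h import *
import pickle
where();c=ctrl.calibration("wrist");i=ctrl.capture("wrist");cv2.imwrite("pics/w1.png",i);pickle.dump(c,open("w1.pkl","wb"))
E
```

```text
t 1.82 panel pos [-3.1 -6.5 97.8] toolx [ 1.    -0.007 -0.008] tooly [-0.008 -0.005 -1.   ] roll 0.4 j [-0.28 -0.01 -0.61  0.52  0.25 -0.46] F [-0.4  0.3  0.2] gap 85.7
```

View pics/w1.png

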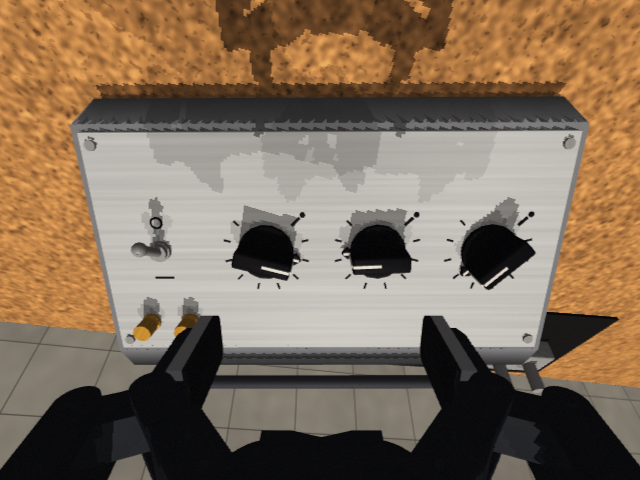

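Wrist view (upside down: image right is panel left): toggle ball at (139,249), right dial near (265,250), middle (380,250), left (497,250), zero dots at (302,215), (417,215) and (531,214). I'll rectify the panel to read the dials.

```bash
python3 - <<'E'
from h import *
import pickle
c=pickle.load(open("w1.pkl","rb"));i=cv2.imread("pics/w1.png")
P=panel([(-75,115+0,0),(0,0,0)])
# refit: front case corners + zero dots guess not known; use case corners & circle ring/post
uv=np.array([(74,130),(588,127)]);Q=np.array([(-90,-170,45),(-90,170,45)])
print("pred corners",proj(c,box2w(B,Q)).round(1),"back",proj(c,box2w(B,[(55,-170,132),(55,170,132)])).round(1))
print("pred ring axis pivot",proj(c,box2w(B,panel([(0,-122,0)]))).round(1))
# rectify at height 31 (bar top): 2 px/mm, panel x up, panel y left
out=[]
for y,z in((115,31),(35,31),(-45,31)):
    k=np.array([(30,30,z),(30,-30,z),(-30,-30,z),(-30,30,z)],float)+[0,y,0]
    src=proj(c,box2w(B,panel(k))).astype(np.float32)
    H=cv2.getPerspectiveTransform(src,np.float32([(0,0),(260,0),(260,260),(0,260)]))
    im=cv2.warpPerspective(i,H,(260,260),flags=cv2.INTER_CUBIC);cv2.drawMarker(im,(130,130),(0,0,255),0,12);out.append(im)
top=np.hstack(out)
H=cv2.getPerspectiveTransform(proj(c,box2w(B,panel([(60,165,0),(60,-165,0),(-60,-165,0),(-60,165,0)]))).astype(np.float32),np.float32([(0,0),(780,0),(780,284),(0,284)]))
f=cv2.warpPerspective(i,H,(780,284),flags=cv2.INTER_CUBIC)
for y in(115,35,-45,-122):cv2.drawMarker(f,(int((165-y)*780/330),142),(0,0,255),0,12)
cv2.imwrite("pics/w1r.png",np.vstack([top,f]))
E
```

```text
pred corners [[ 73.5 128.2]
 [590.  124.7]] back [[119.8 348.6]
 [542.1 347.6]]
pred ring axis pivot [[163.6 252.5]]
```

View pics/w1r.png

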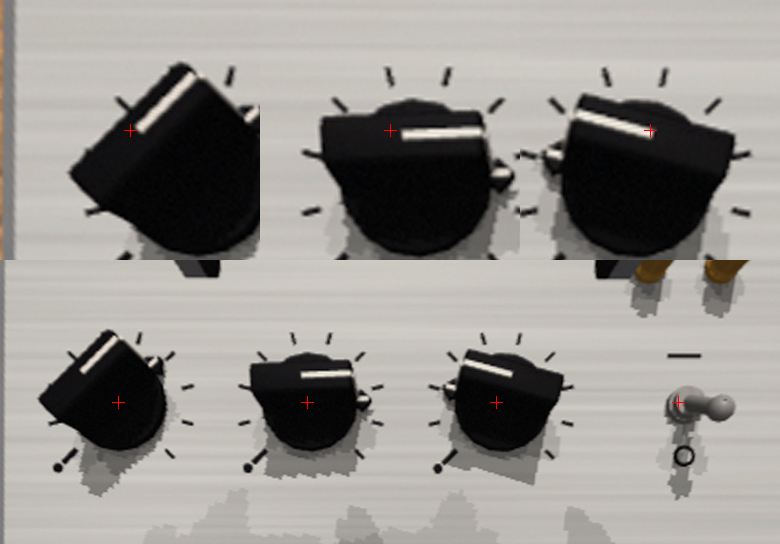

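Readings: left ≈182° (digit 6), middle ≈221° (off click), right ≈62° (digit 2). The marks put the dial centres about 1 mm further in −y and 0.6 mm lower in x than my fit. I'll start with the middle dial.

```bash
python3 -c "
from h import *
where();p,r=target(-.6,34,48,86.5);go(p,r)"
```

```text
t 1.87 panel pos [-3.  -5.6 98. ] toolx [ 1.    -0.006 -0.007] tooly [-0.008 -0.005 -1.   ] roll 0.3 j [-0.28 -0.01 -0.61  0.52  0.25 -0.46] F [ 0.  -0.2 -0.5] gap 84.9
shift [0.021 0.415 0.332] turn [ 0.006  0.957 -0.002] deg 86
```

>>> jog_arm --increments '[[[0.02,0,0.33,0,0.08,0],[0.02,0,0.33,0,0.16,0],[0.02,0,0.33,0,0.24,0],[0.02,0,0.33,0,0.32,0],[0.02,0,0.33,0,0.4,0],[0.02,0,0.33,0,0.48,0],[0.02,0.1,0.33,0,0.56,0],[0.02,0.2,0.33,0,0.64,0],[0.02,0.3,0.33,0,0.72,0],[0.02,0.41,0.33,0,0.8,0],[0.02,0.41,0.33,0,0.88,0],[0.02,0.41,0.33,0.005,0.957,0],[0.02,0.41,0.33,0.005,0.957,0],[0.02,0.41,0.33,0.005,0.957,0]]]' --jaw 0.42 --newtons 40

```text
clock: 3.03
eef_pos: [544.6, -28.5, 133.3]
tool_rot: [0.692, -0.412, 0.286, -0.519]
force: [-0.4, 0.3, -0.1]
finger_gap: 36.0
```

```bash
python3 - <<'E'
from h import *
where();c=ctrl.calibration("wrist");i=ctrl.capture("wrist")
cv2.imwrite("pics/w2.png",i);p,r=target(-.6,34,11,86.5);go(p,r)
E
```

```text
t 3.03 panel pos [-0.1 35.  49. ] toolx [ 0.066 -0.998 -0.001] tooly [-0.001  0.001 -1.   ] roll 86.2 j [-0.16  0.04 -0.69  0.36  0.2   1.14] F [-0.4  0.3 -0.1] gap 36.0
shift [ 0.006  0.317 -0.005] turn [ 0.001  0.004 -0.001] deg 0
```

View pics/w2.png

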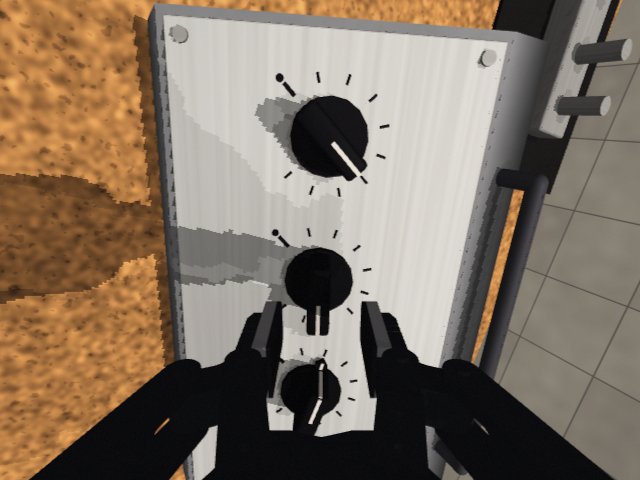

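The middle bar at (318,300) lies centred between the fingers (inner edges ~270 and ~368) and in line with them. Descending and closing.

>>> jog_arm --increments '[[[0,0.1,0,0,0,0],[0,0.2,0,0,0,0],[0,0.28,0,0,0,0],[0,0.315,0,0,0,0],[0,0.315,0,0,0,0],[0,0.315,0,0,0,0]]]'

```text
clock: 3.58
eef_pos: [563.1, -24.7, 100.4]
tool_rot: [0.692, -0.412, 0.286, -0.519]
force: [-1.1, -0.2, 0.5]
finger_gap: 36.0
```

>>> jog_arm --increments '[[[0,0,0,0,0,0],[0,0,0,0,0,0],[0,0,0,0,0,0],[0,0,0,0,0,0],[0,0,0,0,0,0],[0,0,0,0,0,0]]]' --jaw 0

```text
clock: 4.08
eef_pos: [561.9, -25.5, 100.2]
tool_rot: [0.691, -0.412, 0.287, -0.52]
force: [-9.1, -3.8, 5.5]
finger_gap: 11.0
```

```bash
python3 - <<'E'
from h import *
s=where();print(s["torque"]);p,r=target(-.1,34,11,-15);go(p,r)
E
```

```text
t 4.08 panel pos [-1.5 33.7 11.6] toolx [ 0.063 -0.998  0.   ] tooly [-0.003 -0.001 -1.   ] roll 86.4 j [-0.15  0.12 -0.71  0.26  0.19  1.16] F [-9.1 -3.8  5.5] gap 11.0
[-0.60041966  1.39988758 -0.11684293]
shift [-0.002  0.005  0.012] turn [ 0.002 -1.127 -0.002] deg 101
```

>>> jog_arm --increments '[[[0,0,-0.013,0,0,0],[0,0,-0.013,0,-0.06,0],[0,0,-0.013,0,-0.12,0],[0,0,-0.013,0,-0.18,0],[0,0,-0.013,0,-0.24,0],[0,0,-0.013,0,-0.3,0],[0,0,-0.013,0,-0.36,0],[0,0,-0.013,0,-0.42,0],[0,0,-0.013,0,-0.48,0],[0,0,-0.013,0,-0.54,0],[0,0,-0.013,0,-0.6,0]]]'

```text
clock: 5.0
eef_pos: [561.5, -25.8, 99.9]
tool_rot: [0.746, -0.603, -0.06, -0.275]
force: [-5.9, -3.0, 4.6]
finger_gap: 10.8
```

```bash
python3 - <<'E'
from h import *
s=where();print(s["torque"]);p,r=target(-1.6,33.7,11,-15);go(p,r)
E
```

```text
t 5.00 panel pos [-2.1 33.5 11.6] toolx [ 0.847 -0.532 -0.001] tooly [-0.002 -0.001 -1.   ] roll 32.1 j [-0.15  0.12 -0.71  0.25  0.19  0.21] F [-5.9 -3.   4.6] gap 10.8
[-0.4408418   0.98388612 -0.1515001 ]
shift [0.002 0.005 0.004] turn [ 0.001 -0.524 -0.001] deg 47
```

>>> jog_arm --increments '[[[-0.005,0,-0.003,0,-0.06,0],[-0.005,0,-0.003,0,-0.12,0],[-0.005,0,-0.003,0,-0.18,0],[-0.005,0,-0.003,0,-0.24,0],[-0.005,0,-0.003,0,-0.3,0],[-0.005,0,-0.003,0,-0.36,0],[-0.005,0,-0.003,0,-0.42,0],[-0.005,0,-0.003,0,-0.48,0],[-0.005,0,-0.003,0,-0.524,0],[-0.005,0,-0.003,0,-0.524,0],[-0.005,0,-0.003,0,-0.524,0],[-0.005,0,-0.003,0,-0.524,0]]]'

```text
clock: 6.0
eef_pos: [561.5, -26.3, 99.9]
tool_rot: [-0.66, 0.663, 0.352, 0.013]
force: [-3.3, -3.5, 3.0]
finger_gap: 11.1
```

```bash
python3 - <<'E'
from h import *
s=where();print(s["torque"])
E
```

```text
t 6.00 panel pos [-2.2 33.1 11.6] toolx [ 0.967  0.255 -0.001] tooly [-0.001 -0.001 -1.   ] roll -14.8 j [-0.15  0.12 -0.71  0.25  0.19 -0.61] F [-3.3 -3.5  3. ] gap 11.1
[-0.75489253  0.69134682 -0.32497187]
```

>>> jog_arm --increments '[[[0,0,0,0,0,0],[0,0,0,0,0,0],[0,0,0,0,0,0],[0,0,0,0,0,0],[0,0,0,0,0,0],[0,-0.2,0,0,0,0],[0,-0.4,0,0,0,0],[0,-0.4,0,0,0,0]]]' --jaw 0.42

```text
clock: 6.67
eef_pos: [538.4, -31.6, 143.9]
tool_rot: [-0.66, 0.663, 0.354, 0.014]
force: [0.7, -0.2, 0.2]
finger_gap: 36.1
```

```bash
python3 - <<'E'
from h import *
s=where();p,r=target(-2.2,113.2,48,47);go(p,r)
E
```

```text
t 6.67 panel pos [-0.7 33.5 61.6] toolx [0.967 0.256 0.001] tooly [ 0.002 -0.001 -1.   ] roll -14.8 j [-0.17  0.02 -0.68  0.39  0.2  -0.63] F [ 0.7 -0.2  0.2] gap 36.1
shift [0.157 0.113 0.645] turn [0.    0.687 0.001] deg 62
```

>>> jog_arm --increments '[[[0.05,0,0.2,0,0.07,0],[0.1,0,0.4,0,0.14,0],[0.157,0,0.645,0,0.21,0],[0.157,0.1,0.645,0,0.28,0],[0.157,0.1,0.645,0,0.35,0],[0.157,0.1,0.645,0,0.42,0],[0.157,0.113,0.645,0,0.49,0],[0.157,0.113,0.645,0,0.56,0],[0.157,0.113,0.645,0,0.63,0],[0.157,0.113,0.645,0,0.687,0],[0.157,0.113,0.645,0,0.687,0],[0.157,0.113,0.645,0,0.687,0]]]'

```text
clock: 7.67
eef_pos: [524.2, 47.4, 128.0]
tool_rot: [0.748, -0.563, 0.036, -0.35]
force: [0.7, 0.5, -0.4]
finger_gap: 36.0
```

```bash
python3 - <<'E'
from h import *
s=where();p,r=target(-2.2,113.2,11,47);go(p,r)
E
```

```text
t 7.67 panel pos [ -4.  113.6  45.2] toolx [ 0.684 -0.73  -0.002] tooly [-0.002  0.001 -1.   ] roll 46.9 j [ 0.03  0.   -0.75  0.31  0.11  0.63] F [ 0.7  0.5 -0.4] gap 36.0
shift [0.013 0.285 0.009] turn [ 0.001  0.001 -0.001] deg 0
```

>>> jog_arm --increments '[[[0.013,0.1,0.009,0,0,0],[0.013,0.2,0.009,0,0,0],[0.013,0.26,0.009,0,0,0],[0.013,0.285,0.009,0,0,0],[0.013,0.285,0.009,0,0,0],[0.013,0.285,0.009,0,0,0]]]'

```text
clock: 8.17
eef_pos: [542.1, 51.5, 99.4]
tool_rot: [0.748, -0.562, 0.037, -0.351]
force: [0.8, 0.3, 0.5]
finger_gap: 36.0
```

```bash
python3 - <<'E'
from h import *
s=where()
E
```

```text
t 8.17 panel pos [ -2.3 113.2  11.2] toolx [ 0.682 -0.731 -0.002] tooly [-0.002  0.001 -1.   ] roll 47.0 j [ 0.04  0.08 -0.77  0.22  0.1   0.64] F [0.8 0.3 0.5] gap 36.0
```

>>> jog_arm --increments '[[[0,0,0,0,0,0],[0,0,0,0,0,0],[0,0,0,0,0,0],[0,0,0,0,0,0],[0,0,0,0,0,0],[0,0,0,0,0,0]]]' --jaw 0

```text
clock: 8.67
eef_pos: [542.5, 51.6, 100.3]
tool_rot: [0.748, -0.562, 0.037, -0.351]
force: [-4.7, 0.5, 6.1]
finger_gap: 10.9
```

```bash
python3 - <<'E'
from h import *
s=where()
E
```

```text
t 8.67 panel pos [ -1.6 113.2  11.7] toolx [ 0.682 -0.732 -0.001] tooly [-0.     0.001 -1.   ] roll 47.0 j [ 0.04  0.08 -0.77  0.21  0.1   0.64] F [-4.7  0.5  6.1] gap 10.9
```

>>> jog_arm --increments '[[[0,0,0,0,-0.06,0],[0,0,0,0,-0.12,0],[0,0,0,0,-0.18,0],[0,0,0,0,-0.24,0],[0,0,0,0,-0.3,0],[0,0,0,0,-0.36,0],[0,0,0,0,-0.42,0],[0,0,0,0,-0.48,0],[0,0,0,0,-0.54,0],[0,0,0,0,-0.6,0],[0,0,0,0,-0.66,0],[0,0,0,0,-0.72,0],[0,0,0,0,-0.78,0],[0,0,0,0,-0.84,0],[0,0,0,0,-0.9,0]]]'

```text
clock: 9.92
eef_pos: [542.5, 51.3, 100.2]
tool_rot: [-0.591, 0.655, 0.459, -0.099]
force: [-3.6, -1.0, 6.4]
finger_gap: 10.9
```

```bash
python3 - <<'E'
from h import *
s=where();print(s["torque"]);p,r=target(-2,113.2,11,-105);go(p,r)
E
```

```text
t 9.92 panel pos [ -1.6 112.9  11.7] toolx [ 0.827  0.562 -0.   ] tooly [-0.  0. -1.] roll -34.2 j [ 0.04  0.08 -0.77  0.21  0.1  -0.78] F [-3.6 -1.   6.4] gap 10.9
[-0.11947989  0.4977944   0.06278597]
shift [-0.001  0.006  0.004] turn [-0.    -0.786 -0.   ] deg 71
```

>>> jog_arm --increments '[[[0,0,0,0,-0.06,0],[0,0,0,0,-0.12,0],[0,0,0,0,-0.18,0],[0,0,0,0,-0.24,0],[0,0,0,0,-0.3,0],[0,0,0,0,-0.36,0],[0,0,0,0,-0.42,0],[0,0,0,0,-0.48,0],[0,0,0,0,-0.54,0],[0,0,0,0,-0.6,0],[0,0,0,0,-0.66,0],[0,0,0,0,-0.72,0],[0,0,0,0,-0.788,0],[0,0,0,0,-0.788,0],[0,0,0,0,-0.788,0],[0,0,0,0,-0.788,0]]]'

```text
clock: 11.25
eef_pos: [542.8, 51.3, 100.4]
tool_rot: [-0.217, 0.478, 0.717, -0.46]
force: [-3.6, -0.0, 4.9]
finger_gap: 11.0
```

```bash
python3 - <<'E'
from h import *
s=where();print(s["torque"])
E
```

```text
t 11.25 panel pos [ -1.4 112.9  11.7] toolx [-0.257  0.966 -0.   ] tooly [-0. -0. -1.] roll -104.9 j [ 0.04  0.08 -0.77  0.21  0.1  -2.01] F [-3.6 -0.   4.9] gap 11.0
[-0.15306237  0.36319957 -0.0250598 ]
```

>>> jog_arm --increments '[[[0,0,0,0,0,0],[0,0,0,0,0,0],[0,0,0,0,0,0],[0,0,0,0,0,0],[0,0,0,0,0,0],[0,-0.2,0,0,0,0],[0,-0.4,0,0,0,0],[0,-0.4,0,0,0,0]]]' --jaw 0.42

```text
clock: 11.92
eef_pos: [519.2, 45.4, 144.2]
tool_rot: [-0.216, 0.478, 0.717, -0.459]
force: [1.1, 0.9, 0.9]
finger_gap: 36.1
```

```bash
python3 - <<'E'
from h import *
s=where();p,r=target(-2.2,-46.9,58,-73);go(p,r)
E
```

```text
t 11.92 panel pos [ -0.5 112.9  61.8] toolx [-0.257  0.966 -0.001] tooly [ 0.002 -0.    -1.   ] roll -104.9 j [ 0.02 -0.03 -0.73  0.35  0.11 -2.02] F [1.1 0.9 0.9] gap 36.1
shift [-1.283  0.032  0.356] turn [ 0.001  0.354 -0.   ] deg 32
```

>>> jog_arm --increments '[[[-0.25,0,0.07,0,0.06,0],[-0.5,0,0.14,0,0.12,0],[-0.75,0,0.21,0,0.18,0],[-1,0,0.28,0,0.24,0],[-1,0,0.28,0,0.3,0],[-1,0,0.28,0,0.354,0],[-1,0,0.28,0,0.354,0]]]'

```text
clock: 12.5
eef_pos: [548.0, -76.4, 139.7]
tool_rot: [-0.407, 0.586, 0.628, -0.31]
force: [-0.2, -0.7, 0.2]
finger_gap: 36.0
```

```bash
python3 - <<'E'
from h import *
s=where();p,r=target(-2,-46.9,58,-73);go(p,r)
E
```

```text
t 12.50 panel pos [ -4.2 -12.3  58.7] toolx [ 0.297  0.955 -0.001] tooly [-0.002 -0.    -1.   ] roll -72.7 j [-0.28  0.06 -0.64  0.41  0.25 -1.73] F [-0.2 -0.7  0.2] gap 36.0
shift [-0.27   0.006 -0.103] turn [-0.001 -0.003 -0.   ] deg 0
```

>>> jog_arm --increments '[[[-0.15,0,-0.06,0,0,0],[-0.27,0,-0.103,0,0,0],[-0.27,0,-0.103,0,0,0],[-0.27,0,-0.103,0,0,0]]]'

```text
clock: 12.83
eef_pos: [558.3, -108.7, 141.1]
tool_rot: [-0.405, 0.585, 0.629, -0.312]
force: [0.4, 1.0, 0.4]
finger_gap: 36.1
```

```bash
python3 - <<'E'
from h import *
i=ctrl.capture("wrist");cv2.imwrite("pics/w3.png",i);s=where();p,r=target(-2,-46.9,11,-73);go(p,r)
E
```

```text
t 12.88 panel pos [ -1.9 -45.6  58.8] toolx [0.291 0.957 0.   ] tooly [-0.002  0.001 -1.   ] roll -73.1 j [-0.34  0.09 -0.6   0.44  0.28 -1.8 ] F [-0.1  0.2  0.4] gap 35.8
shift [-0.011  0.399 -0.003] turn [-0.002  0.001  0.   ] deg 0
```

View pics/w3.png

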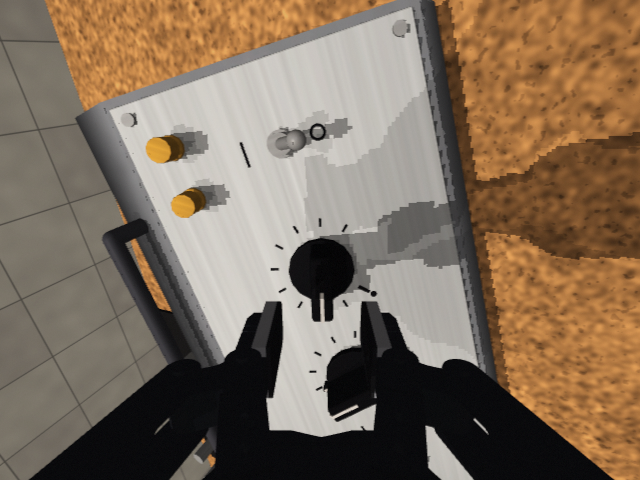

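The right dial's bar at (322,290) is centred between the fingers and aligned with them. Descending and gripping.

>>> jog_arm --increments '[[[-0.01,0.1,-0.003,0,0,0],[-0.01,0.2,-0.003,0,0,0],[-0.01,0.3,-0.003,0,0,0],[-0.01,0.36,-0.003,0,0,0],[-0.01,0.395,-0.003,0,0,0],[-0.01,0.395,-0.003,0,0,0],[-0.01,0.395,-0.003,0,0,0]]]'

```text
clock: 13.47
eef_pos: [581.3, -103.7, 100.4]
tool_rot: [-0.406, 0.585, 0.629, -0.312]
force: [0.2, -0.3, -0.3]
finger_gap: 35.8
```

>>> jog_arm --increments '[[[0,0,0,0,0,0],[0,0,0,0,0,0],[0,0,0,0,0,0],[0,0,0,0,0,0],[0,0,0,0,0,0],[0,0,0,0,0,0]]]' --jaw 0

```text
clock: 13.97
eef_pos: [580.8, -104.1, 100.7]
tool_rot: [-0.406, 0.585, 0.629, -0.312]
force: [-4.5, 0.8, 3.5]
finger_gap: 11.2
```

```bash
python3 - <<'E'
from h import *
s=where();p,r=target(-2,-46.9,11,45);go(p,r)
E
```

```text
t 13.97 panel pos [ -1.9 -47.1  12.4] toolx [0.292 0.956 0.   ] tooly [-0.002  0.001 -1.   ] roll -73.0 j [-0.32  0.18 -0.62  0.32  0.27 -1.77] F [-4.5  0.8  3.5] gap 11.2
shift [0.001 0.012 0.001] turn [-1.000e-03  1.311e+00 -1.000e-03] deg 118
```

>>> jog_arm --increments '[[[0,0,0,0,0.06,0],[0,0,0,0,0.12,0],[0,0,0,0,0.18,0],[0,0,0,0,0.24,0],[0,0,0,0,0.3,0],[0,0,0,0,0.36,0],[0,0,0,0,0.42,0],[0,0,0,0,0.48,0],[0,0,0,0,0.54,0],[0,0,0,0,0.6,0],[0,0,0,0,0.66,0]]]'

```text
clock: 14.88
eef_pos: [580.6, -104.0, 100.6]
tool_rot: [0.665, -0.662, -0.344, -0.021]
force: [-7.1, 0.6, 4.9]
finger_gap: 11.0
```

```bash
python3 - <<'E'
from h import *
s=where();p,r=target(-2,-46.9,11,45);go(p,r)
E
```

```text
t 14.88 panel pos [ -2.  -47.   12.4] toolx [ 0.973  0.23  -0.002] tooly [-0.002  0.001 -1.   ] roll -13.3 j [-0.32  0.18 -0.62  0.32  0.27 -0.73] F [-7.1  0.6  4.9] gap 11.0
shift [0.    0.012 0.001] turn [-0.     0.648 -0.001] deg 58
```

>>> jog_arm --increments '[[[0,0,0,0,0.06,0],[0,0,0,0,0.12,0],[0,0,0,0,0.18,0],[0,0,0,0,0.24,0],[0,0,0,0,0.3,0],[0,0,0,0,0.36,0],[0,0,0,0,0.42,0],[0,0,0,0,0.48,0],[0,0,0,0,0.54,0],[0,0,0,0,0.6,0],[0,0,0,0,0.65,0],[0,0,0,0,0.65,0],[0,0,0,0,0.65,0],[0,0,0,0,0.65,0]]]'

```text
clock: 16.05
eef_pos: [580.6, -103.9, 100.6]
tool_rot: [0.749, -0.569, 0.023, -0.34]
force: [-6.3, 1.1, 4.8]
finger_gap: 10.9
```

```bash
python3 - <<'E'
from h import *
s=where()
E
```

```text
t 16.05 panel pos [ -2.  -46.9  12.4] toolx [ 0.708 -0.706 -0.002] tooly [-0.002  0.001 -1.   ] roll 44.9 j [-0.32  0.18 -0.62  0.32  0.27  0.29] F [-6.3  1.1  4.8] gap 10.9
```

>>> jog_arm --increments '[[[0,0,0,0,0,0],[0,0,0,0,0,0],[0,0,0,0,0,0],[0,0,0,0,0,0],[0,0,0,0,0,0],[0,-0.2,0,0,0,0],[0,-0.4,0,0,0,0],[0,-0.7,0,0,0,0],[0,-0.75,0,0,0,0]]]' --jaw 0.42

```text
clock: 16.8
eef_pos: [538.1, -115.8, 182.7]
tool_rot: [0.748, -0.569, 0.021, -0.342]
force: [1.1, -0.1, 0.9]
finger_gap: 35.9
```

```bash
python3 - <<'E'
from h import *
s=where();p,r=target(0,-10,100,0);go(p,r)
E
```

```text
t 16.80 panel pos [  0.8 -48.1 105.6] toolx [ 0.709 -0.705  0.003] tooly [ 0.002 -0.002 -1.   ] roll 44.8 j [-0.37  0.02 -0.55  0.55  0.29  0.23] F [ 1.1 -0.1  0.9] gap 35.9
shift [-0.229  0.046  0.221] turn [ 0.001 -0.498  0.002] deg 45
```

Shutting the jaws and going to the viewing pose to check all the dials.

>>> jog_arm --increments '[[[-0.1,0,0.1,0,-0.07,0],[-0.22,0,0.22,0,-0.14,0],[-0.22,0,0.22,0,-0.21,0],[-0.22,0,0.22,0,-0.28,0],[-0.22,0,0.22,0,-0.35,0],[-0.22,0,0.22,0,-0.42,0],[-0.22,0,0.22,0,-0.498,0],[-0.22,0,0.22,0,-0.498,0],[-0.22,0,0.22,0,-0.498,0]]]' --jaw 0

```text
clock: 17.55
eef_pos: [528.9, -78.8, 178.2]
tool_rot: [0.701, -0.655, -0.263, -0.099]
force: [0.1, -0.3, 0.3]
finger_gap: 0.2
```

```bash
cat > read.py <<'E'
from h import *
import sys
def rect(name):
    where();c=ctrl.calibration("wrist");i=ctrl.capture("wrist");b=B
    out=[]
    for y in(115,35,-45):
        k=np.array([(30,30,31),(30,-30,31),(-30,-30,31),(-30,30,31)],float)+[-2,y-1.8,0]
        H=cv2.getPerspectiveTransform(proj(c,box2w(b,panel(k))).astype(np.float32),np.float32([(0,0),(260,0),(260,260),(0,260)]))
        im=cv2.warpPerspective(i,H,(260,260),flags=cv2.INTER_CUBIC)
        m=((im.min(2)>200)*255).astype(np.uint8);yy,xx=np.mgrid[:260,:260];r=np.hypot(xx-130,yy-130);m[r>84]=0
        n,l,st,ce=cv2.connectedComponentsWithStats(m);best=[]
        for q in range(1,n):
            if 150<st[q,4]<2500:
                rc=cv2.minAreaRect(np.argwhere(l==q)[:,::-1].astype(np.float32));L,w=max(rc[1]),min(rc[1])
                if 50<L<110 and w<20:
                    pts=np.argwhere(l==q)[:,::-1]-ce[q];v=np.linalg.svd(pts,full_matrices=False)[2][0]
                    d=ce[q]-130;v=v*np.sign(v@d);phi=np.degrees(np.arctan2(v[0],-v[1]));best.append((round(phi,1),"dial %.1f digit %.2f"%((phi+135)%360,((phi+135)%360)/30),round(L)))
        print(y,best);out.append(im)
    top=np.hstack(out)
    H=cv2.getPerspectiveTransform(proj(c,box2w(b,panel([(60,165,0),(60,-165,0),(-60,-165,0),(-60,165,0)]))).astype(np.float32),np.float32([(0,0),(780,0),(780,284),(0,284)]))
    cv2.imwrite(name,np.vstack([top,cv2.warpPerspective(i,H,(780,284),flags=cv2.INTER_CUBIC)]))
rect(sys.argv[1])
E
python3 read.py pics/w4.png; python3 -c "
from h import *
p,r=target(-45,-124,60,0);go(p,r)"
```

```text
t 17.55 panel pos [ -1.4 -10.  101.6] toolx [ 1.    -0.005 -0.002] tooly [-0.002  0.    -1.   ] roll 0.3 j [-0.3  -0.01 -0.6   0.53  0.26 -0.47] F [ 0.1 -0.3  0.3] gap 0.2
115 [(np.float64(-105.0), 'dial 30.0 digit 1.00', 73)]
35 [(np.float64(-14.9), 'dial 120.1 digit 4.00', 71)]
-45 [(np.float64(45.1), 'dial 180.1 digit 6.00', 72)]
shift [-0.357  0.347 -0.952] turn [-0.    -0.004 -0.001] deg 0
```

View pics/w4.png

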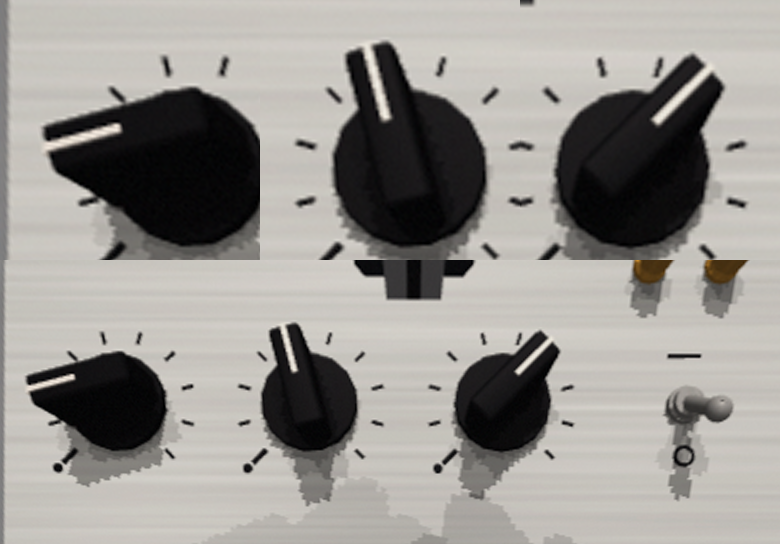

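All three dials read 1.00, 4.00 and 6.00, and the toggle (ball at (718,408)) is still off. Next I'll take the shut fingers to the down-slope side of the toggle.

>>> jog_arm --increments '[[[-0.1,0,-0.3,0,0,0],[-0.2,0,-0.6,0,0,0],[-0.35,0.1,-0.85,0,0,0],[-0.36,0.25,-0.95,0,0,0],[-0.36,0.35,-0.95,0,0,0],[-0.36,0.35,-0.95,0,0,0]]]'

```text
clock: 18.1
eef_pos: [539.9, -193.9, 117.7]
tool_rot: [0.702, -0.655, -0.261, -0.099]
force: [-1.0, 0.7, -0.6]
finger_gap: 0.1
```

```bash
python3 -c "
from h import *
where();p,r=target(-47,-124,20,0);go(p,r)"
```

```text
t 18.10 panel pos [ -46.6 -124.3   57.9] toolx [ 1.    -0.007 -0.004] tooly [-0.004  0.002 -1.   ] roll 0.4 j [-0.53  0.16 -0.57  0.45  0.36 -0.7 ] F [-1.   0.7 -0.6] gap 0.1
shift [-0.002  0.316  0.002] turn [-0.001 -0.005 -0.003] deg 0
```

>>> jog_arm --increments '[[[0,0.1,0,0,0,0],[0,0.2,0,0,0,0],[0,0.29,0,0,0,0],[0,0.315,0,0,0,0],[0,0.315,0,0,0,0],[0.06,0.315,0,0,0,0],[0.12,0.315,0,0,0,0],[0.15,0.315,0,0,0,0],[0.18,0.315,0,0,0,0],[0.21,0.315,0,0,0,0],[0.24,0.315,0,0,0,0],[0.26,0.315,0,0,0,0],[0.28,0.315,0,0,0,0],[0.3,0.315,0,0,0,0],[0.3,0.315,0,0,0,0]]]'

```text
clock: 19.35
eef_pos: [589.7, -181.3, 106.0]
tool_rot: [0.7, -0.656, -0.265, -0.098]
force: [-0.2, -0.0, 0.1]
finger_gap: 0.2
```

```bash
python3 -c "
from h import *
where()"
```

```text
t 19.35 panel pos [  -8.  -124.2   22. ] toolx [ 1.    -0.001 -0.001] tooly [-0.001  0.    -1.   ] roll 0.0 j [-0.46  0.23 -0.53  0.4   0.33 -0.63] F [-0.2 -0.   0.1] gap 0.2
```

No residual force, so the switch has probably snapped over. Backing off, lifting and checking.

>>> jog_arm --increments '[[[-0.15,0,0,0,0,0],[-0.3,0,0,0,0,0],[-0.3,-0.2,0.1,0,0,0],[-0.2,-0.5,0.4,0,0,0],[-0.05,-0.66,0.7,0,0,0],[0.05,-0.66,0.95,0,0,0],[0.05,-0.66,0.95,0,0,0],[0.05,-0.66,0.95,0,0,0]]]'

```text
clock: 20.02
eef_pos: [528.5, -77.0, 178.8]
tool_rot: [0.7, -0.655, -0.266, -0.098]
force: [0.6, -1.0, 0.1]
finger_gap: -0.1
```

```bash
python3 read.py pics/w5.png
```

```text
t 20.02 panel pos [ -1.1  -8.2 102.1] toolx [1.    0.003 0.001] tooly [ 0.001  0.001 -1.   ] roll -0.2 j [-0.29 -0.02 -0.6   0.52  0.26 -0.48] F [ 0.6 -1.   0.1] gap -0.1
115 [(np.float64(-105.0), 'dial 30.0 digit 1.00', 72)]
35 [(np.float64(-14.7), 'dial 120.3 digit 4.01', 71)]
-45 [(np.float64(45.0), 'dial 180.0 digit 6.00', 73)]
```

View pics/w5.png

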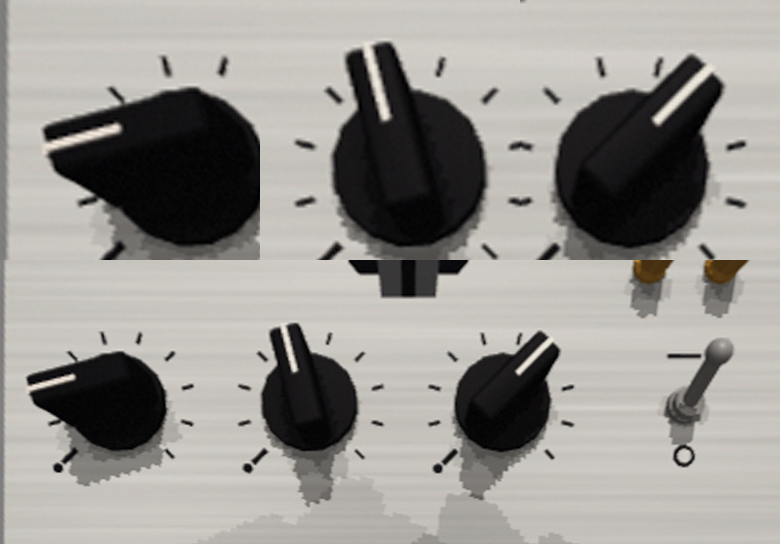

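The toggle ball is now at (719,350), up the slope by the bar, so it's on. The dials still read 1, 4 and 6, and the arm is clear of everything. Handing in.

```bash
python3 -c "
from cell import ctrl
print(ctrl.finish_job())"
```

```text
the job is handed in; nothing more can be done
None
```

The three dials are set to 1, 4 and 6 and the output switch is on. I handed the job in at about 20 s with the arm clear of the box.

- **Dials:** I turned the middle dial first (about 221° to 120°), then the left (182° to 30°) and the right (62° to 180°). Before I touched the switch, the wrist camera read 1.00, 4.00 and 6.00. After the throw it read 1.00, 4.01 and 6.00.
- **Switch:** I threw it with shut fingers, and the last picture shows the lever leaning up the slope by the engraved bar. No force remained on the fingers at the end of the push.
- **Forces:** The wrist force in the readings I took stayed at about 11 N or less.
- **Box position:** My first fit was about 2 mm off at the dials and switch. I corrected it from the pictures and the first grip.
- **Not checked:** I took no closing picture of the bottle, plug or pen. The arm passed well above the pen and never came near the other two.

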